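# Roll a scrap conveyor roller onto the weigh plate

## Robot

A 6-joint arm with a two-finger parallel gripper is mounted at the origin on the work surface. World frame = base frame: x ahead of the robot, y to its left, z up, the work surface at z = 0. Lengths are in m, angles in degrees, forces in N, time in s.
With the tool pointing down it reaches from about 0.375 to 0.75 m from the base axis. Payload 9 kg.
Tool frame: the origin (TCP) lies at the very end of the fingers, on their centre line; the grasp point (between the pads) lies 19 mm behind it; z points along the fingers, y is the direction in which the jaws open and shut (so a half turn about z gives the same grasp; the last joint's range is limited). The gripper opens to 85 mm and grips with 20 to 120 N. Pads are 22 mm wide; open, the fingers measure 114 mm over their backs; the gripper's body (76 mm by 85 mm) begins 54 mm behind the grasp point. The pads swing forward as they close: fully open they stand 13 mm farther back than shut.
Start: joints at [-79.28, 5.964, 5.575, 89.605, 0, 77.527], TCP at [0.236, -0.552, 0.231] pointing down, gripper open.
Joint ranges: [-171.21, 171.21], [-48.23, 106.86], [-62.78, 66.21], [-105.2, 120.99], [-86.42, 89.51], [-180, 180]. Speed limits (degrees/s): [127.2, 127.2, 147.25, 180, 180, 180].

## Interface

Orientations are given as a 3x3 rotation matrix whose columns are the frame's x, y, z axes.
In Python, from rig import * gives the robot as it stands.
- The arm moves only by the tool play_rows, never from a script. Its argument "rows" is one flat list of numbers, 7 for each row, row after row: the shift along the tool's x, y, z in units of 40 mm (1.0 is 40 mm), then the turn, a rotation vector about the tool's x, y, z in units of 6 degrees (1.0 is 6 degrees), then the gripper command: -1 is shut, 1 is fully open, values between are in proportion. In form: [x, y, z, rx, ry, rz, jaw, x, y, z, rx, ry, rz, jaw, ...]. A call has 1 to 20 rows; each row shifts and turns the pose as measured when the row begins, along the tool's axes as they then stand; what a row does not reach is not made up. A row lasts 1/8 s, in which the tool goes at most 62.5 mm and 10.7 degrees, less where a joint would pass 70% of its speed; a pose out of reach is approached as far as the arm can. A call is refused whole if a number of a shift passes 1 or a number of a turn 1, either way. A call with a gripper value outside its range is refused whole. The fingers move at their own pace and stop on an object; "newtons" is the grip in N (left out, the last holds). Time passes only in rows, so rows that do not move let the fingers close. It gives the time, the measured TCP pose, the force and the opening at its end, in the units of the state.
- get_obs(): the state, without advancing time (a new reading comes with each control period).
- capture(name): name is "scene" or "top"; returns the picture (400x640x3 uint8, red, green, blue); there is no depth.
- get_calibration(name): a dict with "mtx" (3x3 intrinsics, pixels), "k1" (the pictures are not rectified: a ray, as slopes to the right and down, at radius r is drawn at 1 + k1 r^2 times it, then the intrinsics apply), "R" (3x3) and "t" (3): a world point X has camera coordinates R X + t. Camera axes: x right, y down, z forward; pixel columns grow to the right and rows downward; lengths in m; the calibration is good to about 2 mm. A picture is of the moment at which its call begins. get_calibration takes no time and is no camera call.
- close_job(): hands the job in, once; it reports no verdict.
Trained networks look in the newest picture that a camera, given by its name, has taken for a name from the list of things; names that differ only in an ending like _2 or _b are one class to them, and where a whole thing is asked for, a point or a joint stands for the part that bears it (a point fixed in the world has none). Each returns a list of dicts, best first, with "p" (0 to 1); they miss things now and then, are a little off and sometimes report something else, mostly with a low value. They report only what shows in the picture. A call takes as long as a camera call. They do not tell look-alikes from the thing itself.
- spot_in(query, camera): "box" ([left, top, right, bottom] in pixels, round what is visible of it).
- outline_of(query, camera): "mask" (400x640 bool, what is visible of it) and "box" ([left, top, right, bottom] in pixels, round what is visible of it).
- tip_of(query, camera): "point" ([column, row] in pixels: a listed point, or the origin of a listed thing).
The state is a dict: "time_s": time; "qpos": joint angles; "joint_vel": joint speeds; "joint_efforts": joint torques, N m; "position": TCP position; "ee_rot": TCP orientation; "force": force on the tool from outside, world axes, zero at the start; "torque": the same for the moment, N m; "finger_gap": finger opening in m.
Only numpy, scipy, OpenCV 4.12 (cv2) and the standard library are available. Lean on these libraries where they do the work, as an engineer would, in place of code of your own. Each camera call takes 0.05 s, during which the arm holds its last target.

## Task

Roll the orange conveyor roller along the weigh deck with your fingertips, working it from above by its top, and stop it where the whole roller lies over the bright steel weigh plate with no part overhanging the plate's edges, so that it can be weighed. Do not push it from behind, grip it or lift it; leave it lying still, and leave everything else where it is.

Things in the scene. Friction and masses are not known exactly. Their poses are not given: they have to be found in the camera images.
- roller: Scrap conveyor roller lying on one of the deck's two runways: closed orange steel cylinder, 89 mm diameter, 120 mm long, black end caps, a 15 mm steel stub shaft standing out 18 mm at each end (156 mm overall), a dark weld seam (on top at the start). 0.7 to 1.0 kg. Origin: middle of its axis, 44.5 mm above the deck, so its top is 114 mm above the table. Its x is the axis; y, z turn as it rolls
- roller_rim_a (a point): Point on the roller's axis in its +x end face, 60 mm from the middle. The line between the two rim points is the axis: it rolls square to it, 280 mm a turn, with slight rolling resistance (stays where left; pushed off at 0.1 m/s it coasts some 20 mm). A fingertip pressed on its top goes twice as far as its middle
- roller_rim_b (a point): The same point in the other end face (-x of the roller)
- plate: Bright bare-steel weigh plate, level with the deck between its two dark blue runways: 220 mm along its x, 130 mm along its y, 1.5 mm gap round it. Origin: middle of its top face, 25 mm above the table; z up. The runways run along its +y and -y; the roller starts on either one, 150 to 205 mm from the plate's middle, its axis within 0.06 rad of the plate's x
- deck: Roll-on scale fixed to the bench: dark blue deck 260 mm (x) by 540 mm (y), 25 mm high, level, a ramp 50 mm long down from each y end, the plate in the middle, and a readout box (150 mm wide, to 125 mm above the table) on a bracket behind its +x edge, 135 mm and more from the deck's middle. Origin: under its middle, at table height; axes parallel to the plate's
- valve: Brass ball valve standing on the runway opposite the roller, 44 mm across, 66 mm tall (top 91 mm above the table), small red lever on its +x side 35 mm out. Origin: middle of its underside. Leave alone
- tin: Green-labelled food tin standing on the bench behind the deck, 74 mm diameter, 110 mm tall. Origin: middle of its underside. Leave alone
- tee: Copper pipe tee lying on the bench behind the deck, 72 by 56 mm, 29 mm high. Origin: its underside below the crossing. Leave alone
- bottle: Green glass bottle standing to the left of the deck, 68 mm diameter, 200 mm tall. Origin: middle of its underside. Leave alone
- magnet: Hand magnet standing to the left of the deck: red disc 76 mm across, black upright handle, 140 mm tall. Origin: middle of its underside. Leave alone
- hammer: Hammer lying on the bench to the right of the deck. Leave alone
There are look-alikes about, which are no part of the job. Of the things like the roller, leave any that is purple; of the rest the smaller one is meant.

How it is judged (in metres and radians):
On the way:
1. the roller has rolled, its seam turned from the top to the underside half (angle between roller's own z axis and vertical above 1.8 rad).
At the end, for the whole second after the job is handed in: The roller lies on its side at rest, wholly over the weigh plate: both ends of its axis within 21.5 mm of the plate's middle line (along the plate's y), its middle within 34 mm of the plate's middle along the plate's x, axis 39.5 to 49.5 mm above the plate; slower than 10 mm/s (y of roller_rim_a in the frame of plate between -0.0215 and 0.0215 m and y of roller_rim_b in the frame of plate between -0.0215 and 0.0215 m and x of roller in the frame of plate between -0.034 and 0.034 m and height (world z) of roller between 0.0645 and 0.0745 m and linear speed of roller below 0.01 m/s and angular speed of roller below 0.2 rad/s); the robot touches nothing.
It fails at once if the roller is lifted, its middle more than 10 mm above where it lies on the deck (height (world z) of roller above 0.0795 m).
It fails at once if the roller is touched low down (pushed from behind or held) with the grasp point less than 100 mm above the table, instead of on its top (contact force between the fingers and roller above 0.5 N and height (world z) of the grasp point below 0.1 m).
It fails at once if another thing (valve, tin, tee, bottle, hammer, magnet) is moved more than 15 mm or the valve tipped over (distance of any of valve, tin, tee, bottle, hammer, magnet from where it was at the start of the episode above 0.015 m or angle between valve's own z axis and vertical above 0.5 rad).
It also fails if it takes over 61 s, if anything falls off the work surface, if the arm or the gripper's body presses on something with over 40 N, if the wrist force passes 120 N, or if a joint passes its speed limit or range.

## Working session

There is one attempt and no reset: what is moved stays moved. The work goes in short steps, Python scripts to look and compute and a tool call to move; the robot and the scene stay as the last step left them, time stands still between calls to the robot, and variables do not carry over. Pictures are saved under pics/ and viewed, and the job is handed in when it is done.

Besides the shell and the picture viewer there is one more tool, called after "Call:" as name(argument=value, ...) on one line, values as JSON. play_rows: Moves the arm, as the interface text tells. Its arguments: {"type":"object","properties":{"rows":{"type":"array"},"newtons":{"type":"number"}},"required":["rows"]}

```bash
ls; mkdir -p pics; python3 - <<'E'
from rig import *
import cv2
for n in ("scene","top"):
    im=capture(n); cv2.imwrite(f"pics/{n}0.png",im[:,:,::-1])
    c=get_calibration(n); print(n,c)
    for q in ("roller","plate","valve","deck"):
        print(q,[(np.round(d["box"]).tolist(),round(d["p"],2)) for d in spot_in(q,n)] if 'np' in globals() else [(d["box"],d["p"]) for d in spot_in(q,n)])
print(get_obs())
E
```

```text
pics
scene {'mtx': array([[373.81294894,   0.        , 316.26996107],
       [  0.        , 373.81294894, 197.22638108],
       [  0.        ,   0.        ,   1.        ]]), 'k1': -0.07368581728903568, 'R': array([[-0.66567596,  0.74605001,  0.01687879],
       [ 0.4167308 ,  0.39040799, -0.82092451],
       [-0.61904035, -0.5394358 , -0.57078723]]), 't': array([ 0.33575874, -0.15237156,  1.51926956])}
roller [([305.1, 146.2, 332.3, 184.6], 0.96), ([357.0, 211.0, 402.6, 258.1], 0.68), ([429.1, 175.6, 488.6, 229.2], 0.59)]
plate [([293.9, 202.8, 355.8, 252.1], 0.59)]
valve [([261.6, 182.5, 275.5, 209.1], 0.67), ([353.5, 208.0, 401.3, 258.2], 0.3)]
deck [([215.8, 182.1, 439.6, 305.1], 0.67)]
top {'mtx': array([[433.39701701,   0.        , 319.75258824],
       [  0.        , 433.39701701, 190.116409  ],
       [  0.        ,   0.        ,   1.        ]]), 'k1': -0.1145652391691045, 'R': array([[-0.02692144, -0.99963154, -0.00346804],
       [-0.99710842,  0.0270998 , -0.07099576],
       [ 0.07106358,  0.00154671, -0.99747059]]), 't': array([3.95012904e-04, 4.91805704e-01, 1.35919661e+
[... 347 characters left out ...]
96035603e+01,
       -3.22739815e-06,  7.75272535e+01]), 'joint_vel': array([-0.0420193 , -0.14166721,  0.02864924,  0.00206398,  0.00048691,
       -0.02928556]), 'joint_efforts': array([-3.19441926e-03, -5.56274164e+01,  5.03386509e+01,  1.62787845e-03,
       -4.56281668e-04, -4.11656671e-06]), 'position': array([ 0.23629317, -0.55153054,  0.23126962]), 'ee_rot': array([[ 9.19199048e-01,  3.93793233e-01,  2.15960578e-06],
       [ 3.93793233e-01, -9.19199048e-01, -1.17126405e-05],
       [-2.62725100e-06,  1.16166861e-05, -1.00000000e+00]]), 'force': array([-0.27706557,  0.74886526, -0.54169371]), 'torque': array([-0.02902221, -0.02416915, -0.00764194]), 'finger_gap': 0.08527192616378348}
```

View pics/scene0.png

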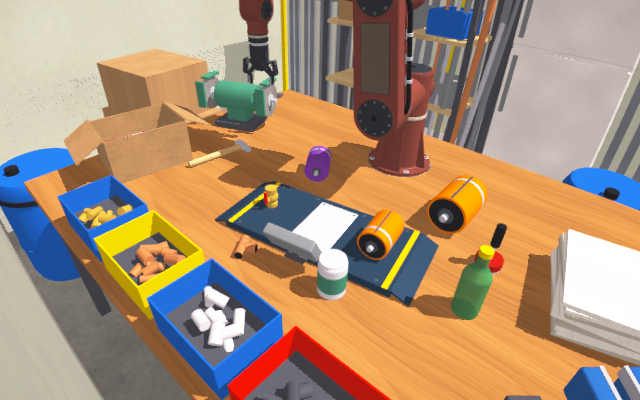

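View pics/top0.png

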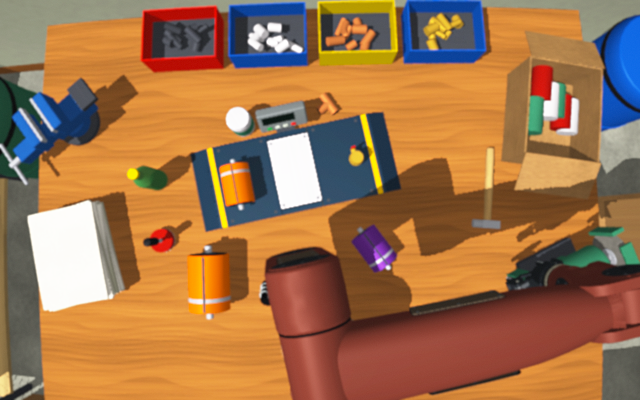

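Candidates in the top picture are the purple roller (375,248), the big orange roller on the bench (209,283) and the smaller orange roller on the deck (236,184). The deck one fits: it's orange, the smaller of the two oranges, and lies on a runway. I'll confirm that in a crop and measure poses.

```bash
cat > h.py <<'E'
from rig import *
import numpy as np, cv2
def ray(n,p):
    c=get_calibration(n);K=c["mtx"];x=np.array([(p[0]-K[0,2])/K[0,0],(p[1]-K[1,2])/K[1,1]]);u=x.copy()
    for _ in range(20): u=x/(1+c["k1"]*(u@u))
    d=c["R"].T@np.array([u[0],u[1],1]);o=-c["R"].T@c["t"];return o,d
def at(n,p,z):
    o,d=ray(n,p);return o+d*(z-o[2])/d[2]
def proj(n,X):
    c=get_calibration(n);q=c["R"]@np.asarray(X)+c["t"];u=q[:2]/q[2];u=u*(1+c["k1"]*(u@u));return c["mtx"][:2,:2]@u+c["mtx"][:2,2]
def tri(n1,p1,n2,p2):
    o1,d1=ray(n1,p1);o2,d2=ray(n2,p2);A=np.stack([d1,-d2],1);s=np.linalg.lstsq(A,o2-o1,rcond=None)[0]
    a=o1+d1*s[0];b=o2+d2*s[1];return (a+b)/2,np.linalg.norm(a-b)
E
python3 - <<'E'
from h import *
np.set_printoptions(precision=4,suppress=True)
im=capture("top");cv2.imwrite("pics/c1.png",cv2.resize(im[110:240,180:410,::-1],None,fx=3.4,fy=3.4,interpolation=cv2.INTER_CUBIC))
im2=capture("scene");cv2.imwrite("pics/c2.png",cv2.resize(im2[170:310,210:450,::-1],None,fx=3.3,fy=3.3,interpolation=cv2.INTER_CUBIC))
for n in("top","scene"):
  for q,z in(("roller_rim_a",.0695),("roller_rim_b",.0695),("roller",.0695),("plate",.025),("deck",0),("valve",.025),("tin",0),("bottle",0)):
    for d in tip_of(q,n): print(n,q,np.round(d["point"],1),round(d["p"],2),at(n,d["point"],z))
for n in("top","scene"):
  for q,z in(("plate",.025),):
    for d in outline_of(q,n)[:1]:
        cs,_=cv2.findContours(d["mask"].astype(np.uint8),0,2);c=max(cs,key=cv2.contourArea)
        P=np.array([at(n,p[0],z)[:2] for p in c],np.float32)
        print(n,q,cv2.minAreaRect(P))
E
```

```text
top roller_rim_a [359.9 233.9] 0.96 [ 0.3512 -0.1314  0.0695]
top roller_rim_a [238.1 202.4] 0.88 [0.457  0.2382 0.0695]
top roller_rim_a [383.6 260.9] 0.81 [ 0.2673 -0.201   0.0695]
top roller_rim_a [233.5 167.6] 0.8 [0.5648 0.2511 0.0695]
top roller_rim_a [206.8 255.1] 0.69 [0.2981 0.3377 0.0695]
top roller_rim_a [208.5 309.9] 0.59 [0.131  0.3361 0.0695]
top roller_rim_b [359.9 233.9] 0.96 [ 0.3512 -0.1314  0.0695]
top roller_rim_b [238.1 202.4] 0.88 [0.457  0.2382 0.0695]
top roller_rim_b [383.6 260.9] 0.81 [ 0.2673 -0.201   0.0695]
top roller_rim_b [233.5 167.6] 0.8 [0.5648 0.2511 0.0695]
top roller_rim_b [206.8 255.1] 0.69 [0.2981 0.3377 0.0695]
top roller_rim_b [208.5 309.9] 0.59 [0.131  0.3361 0.0695]
top roller [378.  248.7] 0.71 [ 0.3047 -0.1851  0.0695]
top roller [235.  186.4] 0.62 [0.5065 0.2471 0.0695]
top plate [242.8 126.9] 0.62 [0.7014 0.2288 0.025 ]
top deck [293.3 169.1] 0.73 [0.5633 0.0707 0.    ]
top valve [354.  158.6] 0.56 [ 0.5885 -0.1245  0.025 ]
top tin [244.3 122.4] 0.98 [0.7219 0.2282 0.    ]
top tin [354.6 160.6] 0.29 [ 0.5855 -0.1282  0.    ]
top bottle [
[... 929 characters left out ...]
2.7] 0.89 [ 0.3396 -0.1451  0.0695]
scene roller [456.5 202. ] 0.88 [0.2229 0.3368 0.0695]
scene roller [379.1 234.7] 0.67 [0.5207 0.2446 0.0695]
scene plate [321.9 224.9] 0.67 [0.5534 0.0659 0.025 ]
scene deck [321.7 232.8] 0.98 [0.5588 0.0707 0.    ]
scene tin [332.6 291.3] 0.73 [0.7134 0.2422 0.    ]
scene tin [386.6 220.4] 0.35 [0.3719 0.1829 0.    ]
scene tin [221.7 155.8] 0.16 [ 0.472  -0.5483  0.    ]
scene bottle [464.3 310.9] 0.94 [0.5449 0.5231 0.    ]
top plate ((0.5554377436637878, 0.06949285417795181), (0.2265530526638031, 0.134771928191185), 11.110167503356934)
scene plate ((0.5460296869277954, 0.07292236387729645), (0.19858084619045258, 0.13106924295425415), 8.576719284057617)
```

```bash
sleep 0
```

```text
(no output)
```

View pics/c1.png

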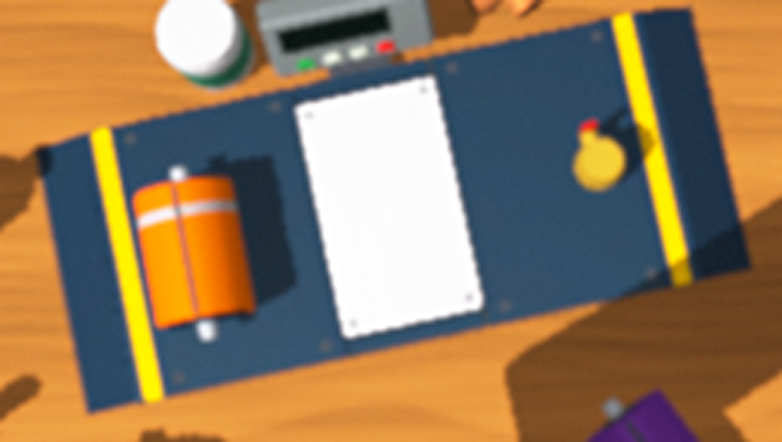

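View pics/c2.png

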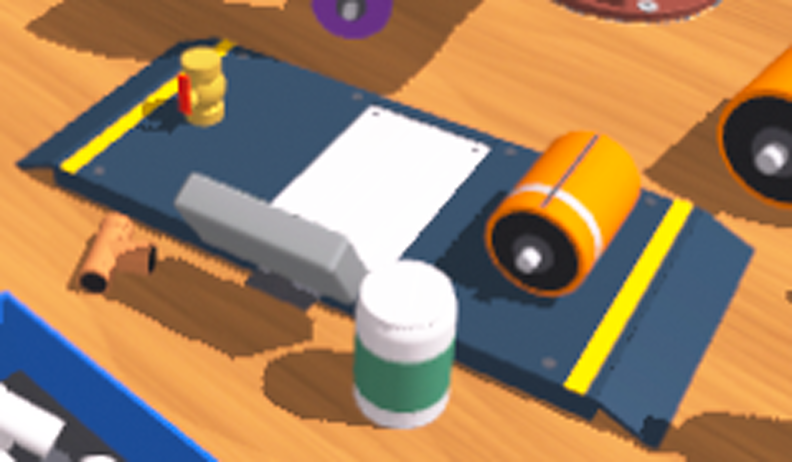

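The crops confirm it: the small orange roller with a white band, seam on top, lies on the +y runway. In the top picture its stubs are at about (232,161) and (241,208). The white plate lies to its right, with corners at about (267,141), (308,132), (322,200) and (281,209). Next I'll measure precisely.

```bash
python3 - <<'E'
from h import *
np.set_printoptions(precision=4,suppress=True)
im=capture("top")
g=im.astype(int)
w=((g.min(2)>200)).astype(np.uint8);w[:125]=0;w[215:]=0;w[:,:262]=0;w[:,330:]=0
cs,_=cv2.findContours(w,0,1);c=max(cs,key=cv2.contourArea)
P=np.array([at("top",p[0],.025)[:2] for p in c],np.float32)
print("plate",cv2.minAreaRect(P))
C=[at("top",(180+u/3.4,110+v/3.4),.025)[:2] for u,v in((295,105),(437,76),(483,305),(345,338))]
print(np.array(C),np.mean(C,0))
s=np.array([at("top",(180+u/3.4,110+v/3.4),.0695)[:2] for u,v in((177,171),(208,334))])
print("stubs",s,s.mean(0),np.linalg.norm(s[0]-s[1]),np.degrees(np.arctan2(*(s[0]-s[1])[::-1])))
for d in outline_of("roller","top"):
    ys,xs=np.nonzero(d["mask"]);print(d["box"],d["p"],xs.mean(),ys.mean())
    m=g[:,:,0]-g[:,:,2]
o=((g[...,0]>180)&(g[...,1]>60)&(g[...,1]<180)&(g[...,2]<90)).astype(np.uint8);o[:155]=0;o[215:]=0;o[:,:215]=0;o[:,260:]=0
cs,_=cv2.findContours(o,0,1);c=max(cs,key=cv2.contourArea);print("orange",cv2.minAreaRect(c),cv2.boundingRect(c))
E
```

```text
plate ((0.5572115182876587, 0.06699467450380325), (0.22237075865268707, 0.13199608027935028), 10.867077827453613)
[[ 0.6534  0.1522]
 [ 0.6771  0.018 ]
 [ 0.4606 -0.0194]
 [ 0.4334  0.1094]] [0.5561 0.065 ]
stubs [[0.5876 0.2554]
 [0.4389 0.229 ]] [0.5133 0.2422] 0.15108523757120557 10.072153298984386
[357.0, 225.8, 392.4, 275.1] 0.81 373.6969453376206 248.05385852090032
[186.8, 245.1, 229.6, 320.8] 0.67 208.513855898654 282.3875692794933
[218.1, 161.5, 255.4, 210.8] 0.57 236.61635750421584 184.2158516020236
[349.6, 147.4, 362.5, 167.0] 0.56 355.2142857142857 157.0408163265306
orange ((235.31887817382812, 188.53396606445312), (30.407609939575195, 25.984683990478516), 79.3803482055664) (221, 172, 29, 34)
```

```bash
cat >> h.py <<'E'
def plan(wps,yaw_end,n):
    o=get_obs();p=np.array(o["position"]);R=np.array(o["ee_rot"])
    a0=np.degrees(np.arctan2(R[1,0],R[0,0]));a=a0;da=(yaw_end-a0)/n
    pts=np.vstack([p,wps]);L=np.r_[0,np.cumsum(np.linalg.norm(np.diff(pts,axis=0),axis=1))]
    s=np.linspace(0,L[-1],n+1);q=np.stack([np.interp(s,L,pts[:,i]) for i in range(3)],1)
    rows=[]
    for i in range(n):
        d=q[i+1]-q[i];t=np.radians(a);x=np.array([np.cos(t),np.sin(t),0]);y=np.array([np.sin(t),-np.cos(t),0])
        rows.append([round(v,2) for v in (d@x/.04,d@y/.04,-d[2]/.04,0,0,-da/6)]);a+=da
    print(a0,da,L[-1]);print("\n".join(map(str,rows)))
E
python3 -c "
from h import *
plan([[.46,-.25,.22],[.51,.235,.20]],100.7,26)"
```

```text
23.19235363609055 2.981063321688825 0.86358907860932
[np.float64(0.72), np.float64(-0.42), np.float64(0.03), 0, 0, np.float64(-0.5)]
[np.float64(0.74), np.float64(-0.38), np.float64(0.03), 0, 0, np.float64(-0.5)]
[np.float64(0.76), np.float64(-0.34), np.float64(0.03), 0, 0, np.float64(-0.5)]
[np.float64(0.77), np.float64(-0.3), np.float64(0.03), 0, 0, np.float64(-0.5)]
[np.float64(0.79), np.float64(-0.26), np.float64(0.03), 0, 0, np.float64(-0.5)]
[np.float64(0.8), np.float64(-0.22), np.float64(0.03), 0, 0, np.float64(-0.5)]
[np.float64(0.81), np.float64(-0.18), np.float64(0.03), 0, 0, np.float64(-0.5)]
[np.float64(0.82), np.float64(-0.14), np.float64(0.03), 0, 0, np.float64(-0.5)]
[np.float64(0.82), np.float64(-0.09), np.float64(0.03), 0, 0, np.float64(-0.5)]
[np.float64(0.83), np.float64(-0.05), np.float64(0.03), 0, 0, np.float64(-0.5)]
[np.float64(0.83), np.float64(-0.01), np.float64(0.03), 0, 0, np.float64(-0.5)]
[np.float64(0.76), np.float64(-0.26), np.float64(0.03), 0, 0, np.float64(-0.5)]
[np.float64(0.75), np.float64(-0.35), np.float64(0.03), 0, 0, np.float64(-0.5)]
[np.float
[... 322 characters left out ...]
0.82), np.float64(-0.15), np.float64(0.03), 0, 0, np.float64(-0.5)]
[np.float64(0.82), np.float64(-0.1), np.float64(0.03), 0, 0, np.float64(-0.5)]
[np.float64(0.83), np.float64(-0.06), np.float64(0.03), 0, 0, np.float64(-0.5)]
[np.float64(0.83), np.float64(-0.02), np.float64(0.03), 0, 0, np.float64(-0.5)]
[np.float64(0.83), np.float64(0.02), np.float64(0.03), 0, 0, np.float64(-0.5)]
[np.float64(0.83), np.float64(0.07), np.float64(0.03), 0, 0, np.float64(-0.5)]
[np.float64(0.82), np.float64(0.11), np.float64(0.03), 0, 0, np.float64(-0.5)]
[np.float64(0.82), np.float64(0.15), np.float64(0.03), 0, 0, np.float64(-0.5)]
[np.float64(0.81), np.float64(0.2), np.float64(0.03), 0, 0, np.float64(-0.5)]
```

Call:
play_rows(rows=[0.72,-0.42,0,0,0,-0.5,0.4,0.74,-0.38,0,0,0,-0.5,0.4,0.76,-0.34,0,0,0,-0.5,0.4,0.77,-0.3,0,0,0,-0.5,0.4,0.79,-0.26,0,0,0,-0.5,0.4,0.8,-0.22,0,0,0,-0.5,0.4,0.81,-0.18,0,0,0,-0.5,0.4,0.82,-0.14,0,0,0,-0.5,0.4,0.82,-0.09,0,0,0,-0.5,0.4,0.83,-0.05,0,0,0,-0.5,0.4,0.83,-0.01,0,0,0,-0.5,0.4,0.76,-0.26,0,0,0,-0.5,0.4,0.75,-0.35,0,0,0,-0.5,0.4,0.77,-0.3,0,0,0,-0.5,0.4,0.78,-0.27,0,0,0,-0.5,0.4,0.8,-0.23,0,0,0,-0.5,0.4,0.81,-0.19,0,0,0,-0.5,0.4])

```text
time_s: 3.72
position: [0.4791, -0.046, 0.2314]
ee_rot: [[0.248, 0.969, 0.003], [0.969, -0.248, -0.002], [-0.001, 0.003, -1.0]]
force: [0.2, 0.3, -0.5]
finger_gap: 0.0598
```

```bash
python3 -c "
from h import *
o=get_obs();print(o['position'],o['force'],o['finger_gap'])
plan([[.506,.28,.16]],100.7,14)"
```

```text
[ 0.47907922 -0.04599742  0.23140412] [ 0.24412035  0.34964691 -0.48270932] 0.05979654745102092
75.63857928081974 1.7901014799414472 0.33480978805538353
[np.float64(0.58), np.float64(-0.1), np.float64(0.13), 0, 0, np.float64(-0.3)]
[np.float64(0.58), np.float64(-0.08), np.float64(0.13), 0, 0, np.float64(-0.3)]
[np.float64(0.58), np.float64(-0.06), np.float64(0.13), 0, 0, np.float64(-0.3)]
[np.float64(0.58), np.float64(-0.04), np.float64(0.13), 0, 0, np.float64(-0.3)]
[np.float64(0.58), np.float64(-0.03), np.float64(0.13), 0, 0, np.float64(-0.3)]
[np.float64(0.58), np.float64(-0.01), np.float64(0.13), 0, 0, np.float64(-0.3)]
[np.float64(0.58), np.float64(0.01), np.float64(0.13), 0, 0, np.float64(-0.3)]
[np.float64(0.58), np.float64(0.03), np.float64(0.13), 0, 0, np.float64(-0.3)]
[np.float64(0.58), np.float64(0.05), np.float64(0.13), 0, 0, np.float64(-0.3)]
[np.float64(0.58), np.float64(0.07), np.float64(0.13), 0, 0, np.float64(-0.3)]
[np.float64(0.58), np.float64(0.08), np.float64(0.13), 0, 0, np.float64(-0.3)]
[np.float64(0.58), np.float64(0.1), np.float64(0.13), 0, 0, np.float64(-0.3)]
[np.float64(0.57), np.float64(0.12), np.float64(0.13), 0, 0, np.float64(-0.3)]
[np.float64(0.57), np.float64(0.14), np.float64(0.13), 0, 0, np.float64(-0.3)]
```

Call:
play_rows(rows=[0.58,-0.1,0.13,0,0,-0.35,0.4,0.58,-0.08,0.13,0,0,-0.35,0.4,0.58,-0.06,0.13,0,0,-0.35,0.4,0.58,-0.04,0.13,0,0,-0.35,0.4,0.58,-0.02,0.13,0,0,-0.35,0.4,0.58,0,0.13,0,0,-0.35,0.4,0.58,0.02,0.13,0,0,-0.35,0.4,0.58,0.05,0.13,0,0,-0.35,0.4,0.58,0.07,0.13,0,0,-0.35,0.4,0.58,0.09,0.13,0,0,-0.35,0.4,0.58,0.1,0.13,0,0,-0.35,0.4,0.58,0.1,0.13,0,0,-0.35,0.4,0.3,0,0.1,0,0,0,0.4])

```text
time_s: 5.35
position: [0.494, 0.2568, 0.1638]
ee_rot: [[-0.205, 0.979, 0.007], [0.979, 0.205, -0.003], [-0.004, 0.006, -1.0]]
force: [0.4, 0.7, 0.3]
finger_gap: 0.0598
```

```bash
cat >> h.py <<'E'
def rel():
    o=get_obs();p=o["position"];R=o["ee_rot"];np.set_printoptions(precision=4,suppress=True)
    print("t",o["time_s"],"pos",p,"yaw",np.degrees(np.arctan2(R[1,0],R[0,0])),"tilt",R[:,2],"F",o["force"])
    t=np.radians(10.9);d=p[:2]-np.array([.5565,.067]);print("TCP in plate",d@[np.cos(t),np.sin(t)],d@[-np.sin(t),np.cos(t)])
E
python3 - <<'E'
from h import *
rel()
im=capture("scene");cv2.imwrite("pics/s2.png",cv2.resize(im[130:310,280:500,::-1],None,fx=3.3,fy=3.3,interpolation=cv2.INTER_CUBIC))
E
```

```text
t 5.35 pos [0.494  0.2568 0.1638] yaw 101.83133141318248 tilt [ 0.0071 -0.0028 -1.    ] F [0.4348 0.743  0.3339]
TCP in plate -0.025521971417182307 0.19815753762565771
```

View pics/s2.png

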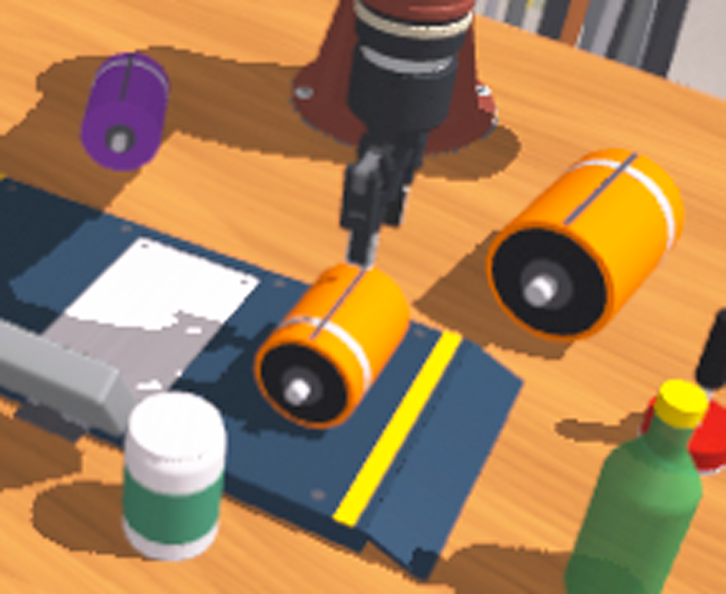

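The gripper is above the roller, whose stub is at crop (297,390), with the jaws along its axis. Next I centre it and descend.

Call:
play_rows(rows=[-0.06,0.2,0.4,0.06,0,0.2,0.4,-0.06,0.2,0.4,0,0,0,0.4,0,0,0.2,0,0,0,0.4,0,0,0.05,0,0,0,0.4])

```text
time_s: 5.9
position: [0.5114, 0.2535, 0.1177]
ee_rot: [[-0.18, 0.984, -0.001], [0.984, 0.18, -0.005], [-0.004, -0.002, -1.0]]
force: [-0.1, -1.1, -0.5]
finger_gap: 0.0598
```

```bash
python3 -c "
from h import *
rel()"
```

```text
t 5.9 pos [0.5114 0.2535 0.1177] yaw 100.35551988322511 tilt [-0.0014 -0.0046 -1.    ] F [-0.1092 -1.0782 -0.5085]
TCP in plate -0.009046331474838736 0.19168746954974764
```

Call:
play_rows(rows=[0,0,0.05,0,0,0,0.4,0,0,0.05,0,0,0,0.4,0,0,0.05,0,0,0,0.4])

```text
time_s: 6.28
position: [0.5116, 0.2533, 0.1122]
ee_rot: [[-0.179, 0.984, -0.0], [0.984, 0.179, -0.004], [-0.004, -0.001, -1.0]]
force: [0.0, 0.9, -0.2]
finger_gap: 0.0596
```

Call:
play_rows(rows=[0,0,0.05,0,0,0,0.4,0,0,0.05,0,0,0,0.4])

```text
time_s: 6.52
position: [0.5119, 0.2535, 0.1086]
ee_rot: [[-0.18, 0.984, 0.001], [0.984, 0.18, -0.004], [-0.004, 0.0, -1.0]]
force: [-3.3, -0.4, 13.4]
finger_gap: 0.0601
```

Call:
play_rows(rows=[-0.2,0,0.03,0,0,0,0.4,-0.2,0,0.03,0,0,0,0.4])

```text
time_s: 6.78
position: [0.5146, 0.2382, 0.1089]
ee_rot: [[-0.181, 0.984, 0.002], [0.984, 0.181, -0.004], [-0.004, 0.001, -1.0]]
force: [-5.5, -0.3, 10.3]
finger_gap: 0.0598
```

```bash
cat > see.py <<'E'
from h import *
import sys
rel()
im=capture("scene");cv2.imwrite(f"pics/{sys.argv[1]}.png",cv2.resize(im[150:300,250:450,::-1],None,fx=3.5,fy=3.5,interpolation=cv2.INTER_CUBIC))
capture("top")
t=np.radians(10.9)
for n in("top","scene"):
  for d in tip_of("roller_rim_a",n):
    p=at(n,d["point"],.0695);e=p[:2]-np.array([.5565,.067]);u,v=e@[np.cos(t),np.sin(t)],e@[-np.sin(t),np.cos(t)]
    if abs(u)<.12 and abs(v)<.26: print(n,np.round(d["point"],1),round(d["p"],2),"plate",round(u,4),round(v,4))
E
python3 see.py s3
```

```text
t 6.775 pos [0.5146 0.2382 0.1089] yaw 100.41666575402287 tilt [ 0.0017 -0.0035 -1.    ] F [-5.5003 -0.2682 10.264 ]
TCP in plate -0.008783494527012672 0.17602846309434883
top [239.9 167.5] 0.7 plate 0.0389 0.1597
top [242.8 202.6] 0.65 plate -0.069 0.1729
scene [370.3 246.9] 0.74 plate 0.0568 0.1809
scene [385.3 220.8] 0.58 plate -0.0684 0.1722
```

View pics/s3.png

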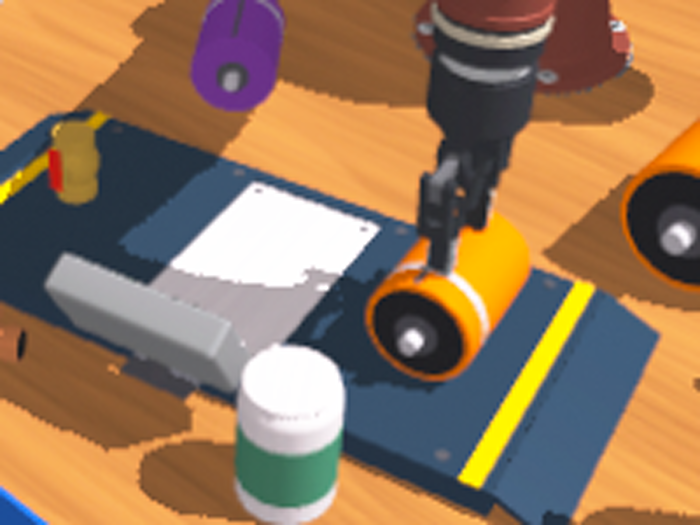

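The roller turned with the tip: the seam moved forward on the body at crop (430,285), and its middle is now at plate y≈0.172. I'll continue the stroke and then lift.

Call:
play_rows(rows=[-0.2,0,0.03,0,0,0,0.4,-0.2,0,0.03,0,0,0,0.4,-0.2,0,0.03,0,0,0,0.4,-0.2,0,0.03,0,0,0,0.4,-0.1,0,0.03,0,0,0,0.4,-0.03,0,-0.25,0,0,0,0.4,0,0,-0.2,0,0,0,0.4])

```text
time_s: 7.85
position: [0.5208, 0.2011, 0.1264]
ee_rot: [[-0.181, 0.983, 0.003], [0.983, 0.181, -0.003], [-0.004, 0.002, -1.0]]
force: [-0.1, -0.3, -0.1]
finger_gap: 0.0596
```

```bash
python3 see.py s4
```

```text
t 7.85 pos [0.5208 0.2011 0.1264] yaw 100.44751029614395 tilt [ 0.0029 -0.0032 -1.    ] F [-0.1423 -0.3215 -0.1211]
TCP in plate -0.00965137807966037 0.13843686262373586
top [246.9 199.2] 0.86 plate -0.0616 0.1584
top [240.3 166.9] 0.75 plate 0.0404 0.1581
scene [377.7 218.3] 0.86 plate -0.0675 0.1488
scene [364.9 241.1] 0.8 plate 0.0433 0.1589
```

View pics/s4.png

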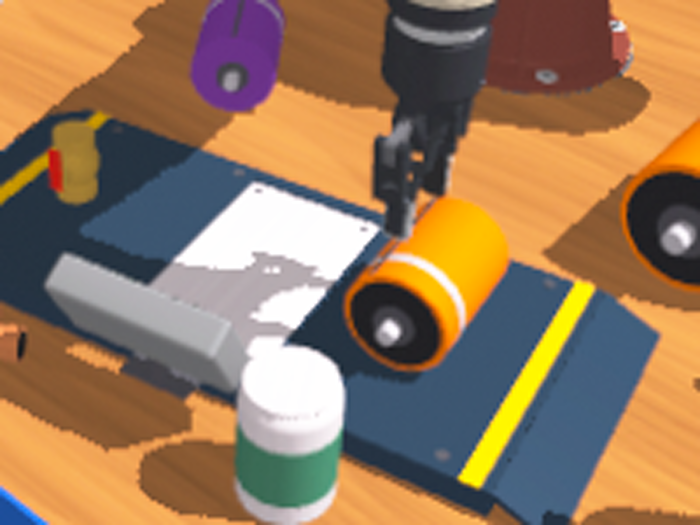

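Call:
play_rows(rows=[0.45,0,0,0,0,0,0.4,0.4,0,0.15,0,0,0,0.4,0,0,0.2,0,0,0,0.4,0,0,0.1,0,0,0,0.4])

```text
time_s: 8.55
position: [0.5137, 0.2379, 0.1064]
ee_rot: [[-0.183, 0.983, 0.002], [0.983, 0.183, -0.003], [-0.003, 0.002, -1.0]]
force: [-8.3, 1.1, 26.6]
finger_gap: 0.0601
```

Call:
play_rows(rows=[-0.2,0,-0.02,0,0,0,0.4,-0.22,0,0.02,0,0,0,0.4,-0.22,0,0.03,0,0,0,0.4,-0.22,0,0.03,0,0,0,0.4])

```text
time_s: 9.05
position: [0.5195, 0.2039, 0.1088]
ee_rot: [[-0.185, 0.983, 0.003], [0.983, 0.185, -0.002], [-0.002, 0.003, -1.0]]
force: [-6.2, -0.3, 13.1]
finger_gap: 0.0598
```

Call:
play_rows(rows=[-0.22,0,0.03,0,0,0,0.4,-0.22,0,0.03,0,0,0,0.4,-0.22,0,0.03,0,0,0,0.4,-0.2,0,0.03,0,0,0,0.4,-0.1,0,0.03,0,0,0,0.4,-0.03,0,-0.25,0,0,0,0.4,0.4,0,-0.15,0,0,0,0.4,0.2,0,0,0,0,0,0.4])

```text
time_s: 10.05
position: [0.5222, 0.1861, 0.124]
ee_rot: [[-0.182, 0.983, 0.004], [0.983, 0.182, -0.003], [-0.004, 0.004, -1.0]]
force: [0.3, -0.2, -1.1]
finger_gap: 0.0601
```

```bash
python3 see.py s5
```

```text
t 10.05 pos [0.5222 0.1861 0.124 ] yaw 100.46517964427947 tilt [ 0.0044 -0.0032 -1.    ] F [ 0.2753 -0.1987 -1.1035]
TCP in plate -0.011174398498341516 0.12344471359404229
top [259.9 199.4] 0.59 plate -0.0708 0.1194
top [254.6 161.2] 0.58 plate 0.0481 0.1112
scene [347.9 239.4] 0.79 plate 0.0613 0.1168
scene [365.7 214.5] 0.78 plate -0.0655 0.1113
scene [357.3 226.1] 0.34 plate -0.0035 0.1137
```

View pics/s5.png

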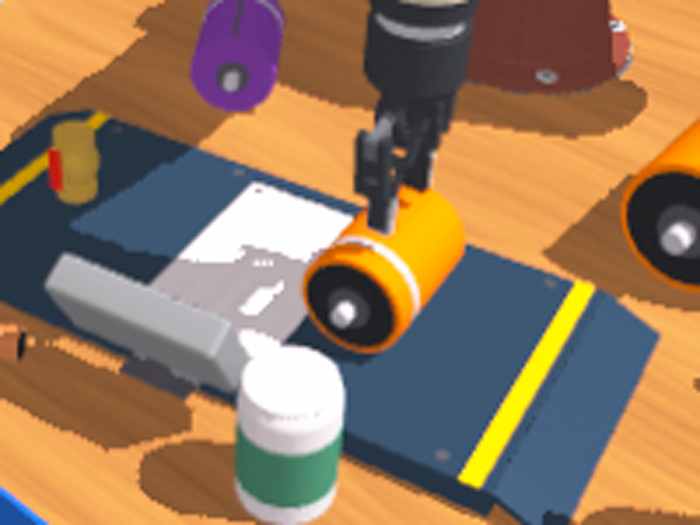

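Call:
play_rows(rows=[0.25,0.08,0.2,0.04,0,0,0.4,0,0,0.15,0,0,0,0.4,0,0,0.08,0,0,0,0.4])

```text
time_s: 10.62
position: [0.5238, 0.1968, 0.107]
ee_rot: [[-0.182, 0.983, 0.0], [0.983, 0.182, -0.004], [-0.004, -0.0, -1.0]]
force: [-13.8, 1.9, 40.7]
finger_gap: 0.0598
```

Call:
play_rows(rows=[-0.2,0,-0.03,0,0,0,0.4,-0.22,0,0.01,0,0,0,0.4,-0.22,0,0.03,0,0,0,0.4,-0.22,0,0.03,0,0,0,0.4,-0.22,0,0.03,0,0,0,0.4,-0.22,0,0.03,0,0,0,0.4,-0.22,0,0.03,0,0,0,0.4,-0.2,0,0.03,0,0,0,0.4,-0.1,0,0.03,0,0,0,0.4,-0.03,0,-0.25,0,0,0,0.4,0.4,0,-0.15,0,0,0,0.4,0.4,0,0,0,0,0,0.4])

```text
time_s: 12.12
position: [0.5317, 0.1503, 0.1217]
ee_rot: [[-0.178, 0.984, 0.001], [0.984, 0.178, -0.007], [-0.007, 0.0, -1.0]]
force: [0.5, 0.4, -1.0]
finger_gap: 0.0597
```

```bash
python3 see.py s6
```

```text
t 12.125 pos [0.5317 0.1503 0.1217] yaw 100.26173261597366 tilt [ 0.0013 -0.0066 -1.    ] F [ 0.5329  0.4179 -0.9839]
TCP in plate -0.00862450340832632 0.0864518005898941
top [272.  193.7] 0.81 plate -0.0617 0.0795
top [268.  162.1] 0.78 plate 0.0363 0.0713
scene [339.9 232.7] 0.68 plate 0.048 0.0854
scene [354.5 208. ] 0.56 plate -0.077 0.069
```

View pics/s6.png

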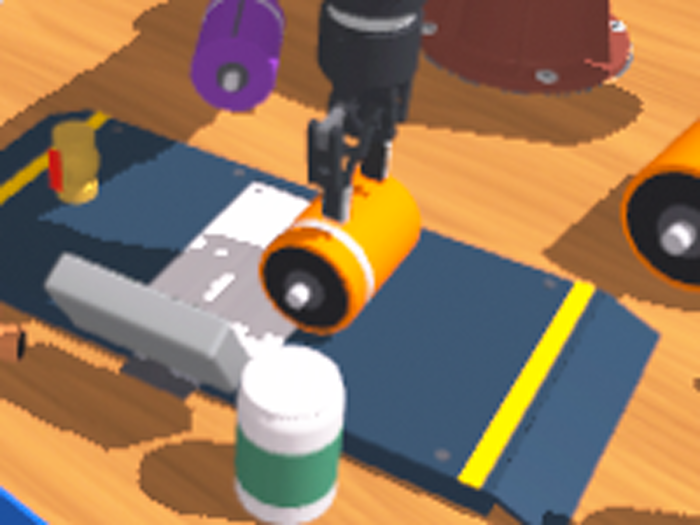

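The roller's middle is now at plate y≈0.076, still square. I'll repeat the same stroke.

Call:
play_rows(rows=[0.22,0,0.2,0,0,0,0.4,0,0,0.12,0,0,0,0.4,0,0,0.05,0,0,0,0.4])

```text
time_s: 12.7
position: [0.5298, 0.1591, 0.1066]
ee_rot: [[-0.18, 0.984, 0.001], [0.984, 0.18, -0.007], [-0.007, -0.0, -1.0]]
force: [-9.2, 2.3, 28.9]
finger_gap: 0.0599
```

Call:
play_rows(rows=[-0.2,0,-0.02,0,0,0,0.4,-0.22,0,0.01,0,0,0,0.4,-0.22,0,0.03,0,0,0,0.4,-0.22,0,0.03,0,0,0,0.4,-0.22,0,0.03,0,0,0,0.4,-0.22,0,0.03,0,0,0,0.4,-0.22,0,0.03,0,0,0,0.4,-0.2,0,0.03,0,0,0,0.4,-0.1,0,0.03,0,0,0,0.4,-0.03,0,-0.25,0,0,0,0.4,0.4,0,-0.15,0,0,0,0.4,0.4,0,0,0,0,0,0.4])

```text
time_s: 14.2
position: [0.5372, 0.1144, 0.1233]
ee_rot: [[-0.177, 0.984, 0.004], [0.984, 0.177, -0.01], [-0.011, 0.002, -1.0]]
force: [0.4, 0.6, 0.9]
finger_gap: 0.0598
```

```bash
python3 see.py s7
```

```text
t 14.2 pos [0.5372 0.1144 0.1233] yaw 100.19880878354604 tilt [ 0.0036 -0.0103 -0.9999] F [0.4076 0.5978 0.948 ]
TCP in plate -0.00998211113249624 0.05016879677921334
top [286.  194.2] 0.86 plate -0.0724 0.0379
top [282.1 158.7] 0.63 plate 0.0372 0.0267
scene [342.2 204.3] 0.93 plate -0.0741 0.0287
scene [324.  226.8] 0.87 plate 0.049 0.0354
scene [272.6 202.3] 0.28 plate 0.0302 -0.1567
```

View pics/s7.png

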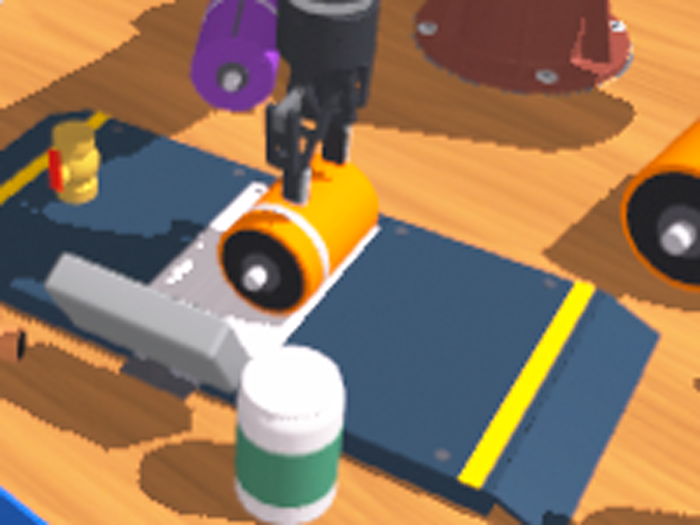

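One last stroke, slightly shorter, with a slow finish.

Call:
play_rows(rows=[0,0,0.2,0.04,0.06,0,0.4,0,0,0.13,0,0,0,0.4,0,0,0.06,0,0,0,0.4])

```text
time_s: 14.78
position: [0.5373, 0.1133, 0.1079]
ee_rot: [[-0.178, 0.984, -0.002], [0.984, 0.178, -0.005], [-0.005, -0.003, -1.0]]
force: [-12.8, 0.8, 35.9]
finger_gap: 0.0602
```

Call:
play_rows(rows=[-0.2,0,-0.02,0,0,0,0.4,-0.22,0,0.01,0,0,0,0.4,-0.22,0,0.03,0,0,0,0.4,-0.22,0,0.03,0,0,0,0.4,-0.22,0,0.03,0,0,0,0.4,-0.2,0,0.03,0,0,0,0.4,-0.12,0,0.03,0,0,0,0.4,-0.05,0,0.03,0,0,0,0.4,0,0,0.02,0,0,0,0.4,0,0,-0.25,0,0,0,0.4,0,0,-0.8,0,0,0,0.4,0.5,0,-1,0,0,0,0.4,1,0,-1,0,0,0,0.4,1,0,-0.5,0,0,0,0.4,1,0,0,0,0,0,0.4])

```text
time_s: 16.65
position: [0.5246, 0.187, 0.2507]
ee_rot: [[-0.167, 0.986, -0.001], [0.986, 0.167, -0.009], [-0.009, -0.002, -1.0]]
force: [0.7, -0.3, -0.9]
finger_gap: 0.0599
```

```bash
python3 see.py s8; python3 - <<'E'
from h import *
im=capture("top");cv2.imwrite("pics/t8.png",cv2.resize(im[110:240,180:410,::-1],None,fx=3.4,fy=3.4,interpolation=cv2.INTER_CUBIC))
E
```

```text
t 16.65 pos [0.5246 0.187  0.2507] yaw 99.59749300815633 tilt [-0.0009 -0.0088 -1.    ] F [ 0.7282 -0.2715 -0.89  ]
TCP in plate -0.008642047025947171 0.12386310490994773
top [296.7 191.3] 0.69 plate -0.0708 0.004
top [288.7 156.8] 0.62 plate 0.0385 0.0056
scene [318.5 223.7] 0.79 plate 0.0453 0.0152
scene [335.  200.8] 0.69 plate -0.0786 0.0012
```

View pics/s8.png

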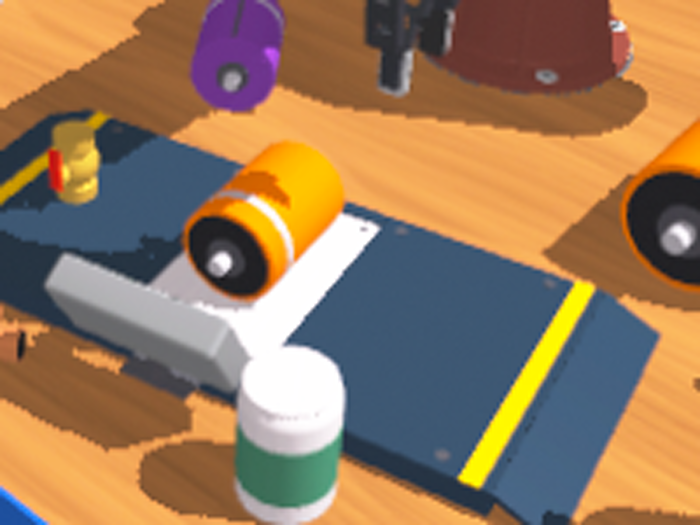

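View pics/t8.png

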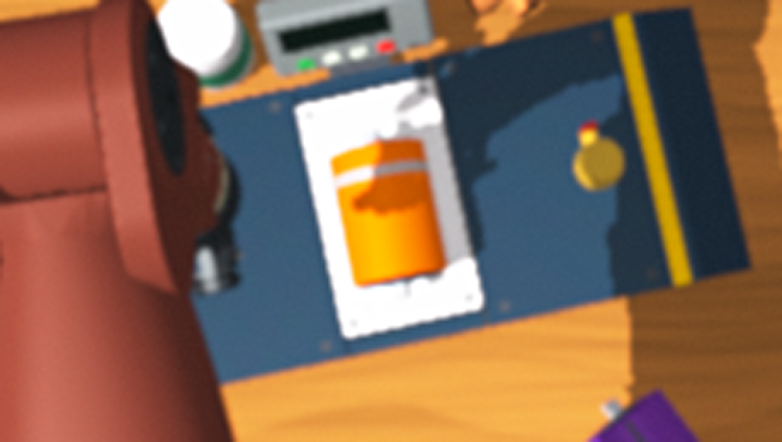

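The roller stands in the middle of the plate with white visible all round. I'll check the pose by projecting a model cylinder into both views.

```bash
cat > fit.py <<'E'
from h import *
from scipy.optimize import least_squares
t=np.radians(10.9);C=np.array([.5565,.067,.025]);ex=np.array([np.cos(t),np.sin(t),0]);ey=np.array([-np.sin(t),np.cos(t),0])
def hull(n,x,y,b,L=.06,r=.0445):
    a=ex*np.cos(b)+ey*np.sin(b);s=np.cross([0,0,1],a);c=C+ex*x+ey*y+[0,0,.0445]
    P=[proj(n,c+a*e+r*(np.cos(k)*s+[0,0,r and np.sin(k)])) for e in(-L,L) for k in np.linspace(0,6.283,60)] if 0 else [proj(n,c+a*e+r*(np.cos(k)*s+np.sin(k)*np.array([0,0,1]))) for e in(-L,L) for k in np.linspace(0,6.283,60)]
    return cv2.convexHull(np.array(P,np.float32))
M={}
for n in("top","scene"):
    im=capture(n);pm=proj(n,C+[0,0,.0445])
    best=None
    for d in outline_of("roller",n):
        ys,xs=np.nonzero(d["mask"]);e=np.hypot(xs.mean()-pm[0],ys.mean()-pm[1])
        if e<25: best=d;break
    if best is None: print(n,"missed");continue
    cs,_=cv2.findContours(best["mask"].astype(np.uint8),0,1);c=max(cs,key=cv2.contourArea);M[n]=cv2.convexHull(c)
    print(n,best["p"],best["box"])
def res(q,ns):
    r=[]
    for n in ns:
        h=hull(n,*q)
        r+=[cv2.pointPolygonTest(h,tuple(map(float,p[0])),True) for p in M[n]]
    return r
for ns in [(k,) for k in M]+[tuple(M)]:
    s=least_squares(res,[-.005,.005,0],args=(ns,),loss="soft_l1",x_scale=[.01,.01,.05],diff_step=1e-3)
    x,y,b=s.x;print(ns,"x %.4f y %.4f yaw %.2f ends y %.4f %.4f cost %.1f"%(x,y,np.degrees(b),y+.06*np.sin(b),y-.06*np.sin(b),s.cost))
for n in("top","scene"):
    im=cv2.resize(capture(n),None,fx=4,fy=4,interpolation=cv2.INTER_CUBIC)[:,:,::-1].copy()
    cv2.polylines(im,[((hull(n,*s.x)+.5)*4).astype(int)],True,(255,0,255),1)
    pl=np.array([proj(n,C+ex*u+ey*v) for u,v in((-.11,-.065),(.11,-.065),(.11,.065),(-.11,.065))])
    cv2.polylines(im,[((pl+.5)*4).astype(int)],True,(0,255,0),1)
    u,v=(proj(n,C)*4).astype(int);cv2.imwrite(f"pics/f_{n}.png",im[max(v-280,0):v+250,u-300:u+300])
E
python3 fit.py
```

```text
top missed
scene 0.73 [302.2, 192.3, 349.5, 235.7]Traceback (most recent call last):
  File "fit.py", line 25, in <module>
    s=least_squares(res,[-.005,.005,0],args=(ns,),loss="soft_l1",x_scale=[.01,.01,.05],diff_step=1e-3)
    return func(*args, **kwargs)
    result = trf(vector_fun.fun, vector_fun.jac, x0, f0, J0, lb, ub, ftol, xtol,
                 gtol, max_nfev, x_scale, loss_function, tr_solver,
                 tr_options.copy(), verbose, callback=callback_wrapped)
    return trf_no_bounds(
        fun, jac, x0, f0, J0, ftol, xtol, gtol, max_nfev, x_scale,
        loss_function, tr_solver, tr_options, verbose, callback=callback)
    f_new = fun(x_new)
    self._update_fun()
    ~~~~~~~~~~~~~~~~^^
    self.f = self.fun_wrapped(xp_copy(self.x))
             ~~~~~~~~~~~~~~~~^^^^^^^^^^^^^^^^^
    return np.atleast_1d(self.fun(x))
                         ~~~~~~~~^^^
    return self.f(x, *self.args, **self.kwargs)
           ~~~~~~^^^^^^^^^^^^^^^^^^^^^^^^^^^^^^
  File "fit.py", line 21, in res
    h=hull(n,*q)
  File "fit.py", line 6, in hull
    P=[proj(n,c+a*e+r*(np.cos(k)*s+[0,0,r and np.sin(k)])) for e in(-L,L) for k in np.linspace(0,6.283,60)] if 0 else [proj(n,c+a*e+r*(np.cos(k)*s+np.sin(k)*np.array([0,0,1]))) for e in(-L,L) for k in np.linspace(0,6.283,60)]
                                                                                                                       ~~~~^^^^^^^^^^^^^^^^^^^^^^^^^^^^^^^^^^^^^^^^^^^^^^^^^^^^^
  File "h.py", line 10, in proj
    c=get_calibration(n);q=c["R"]@np.asarray(X)+c["t"];u=q[:2]/q[2];u=u*(1+c["k1"]*(u@u));return c["mtx"][:2,:2]@u+c["mtx"][:2,2]
ValueError: time passes only in moves, steps and waits
```

```bash
sed -i 's/^import numpy as np, cv2/import numpy as np, cv2\nCAL={k:get_calibration(k) for k in ("scene","top")}/; s/c=get_calibration(n)/c=CAL[n]/' h.py
python3 - <<'E'
s=open('fit.py').read()
i=s.index("    im=capture(n);pm="); j=s.index("def res")
s=s[:i]+'''    g=capture(n).astype(int);pm=proj(n,C+[0,0,.0445])
    o=((g[...,0]>g[...,2]+80)&(g[...,1]>40)).astype(np.uint8);k=np.zeros_like(o);u,v=pm.astype(int);k[v-32:v+32,u-32:u+32]=1
    c=max(cv2.findContours(o*k,0,1)[0],key=cv2.contourArea);M[n]=c;print(n,cv2.boundingRect(c))
del M["scene"]
'''+s[j:]
open('fit.py','w').write(s)
E
python3 fit.py
```

```text
top (279, 160, 32, 34)
scene (289, 181, 64, 44)
('top',) x -0.0080 y 0.0006 yaw -0.84 ends y -0.0003 0.0014 cost 198.9
('top',) x -0.0080 y 0.0006 yaw -0.84 ends y -0.0003 0.0014 cost 198.9
```

View pics/f_top.png

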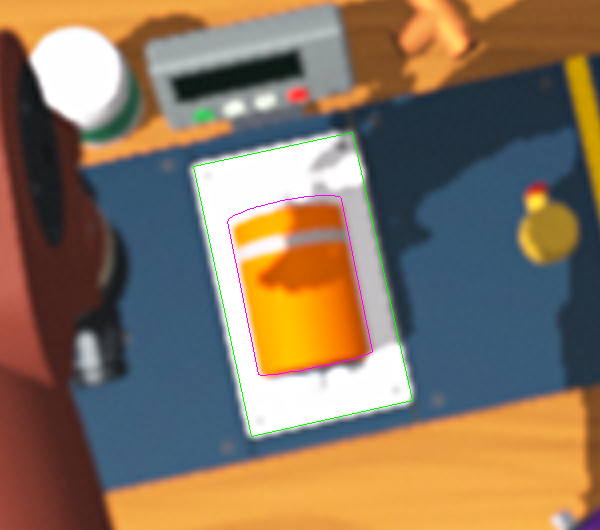

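View pics/f_scene.png

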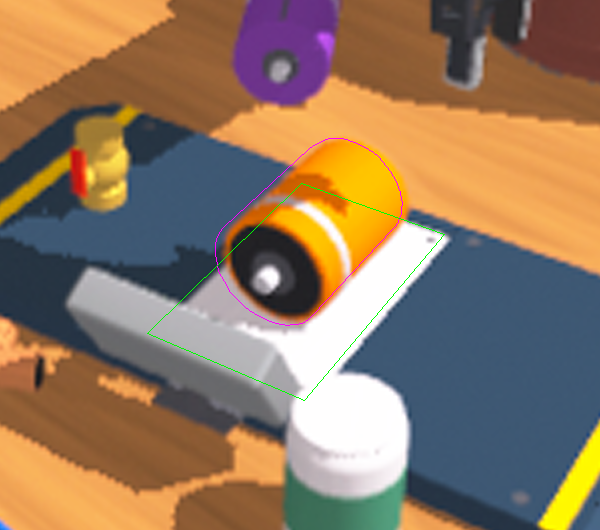

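Both overlays put the roller well inside the limits: in the top view it's about 4 mm off centre across the plate and about 10 mm along it. The arm is clear, so I'm handing in.

```bash
python3 -c "
from h import *
rel();print(close_job())"
```

```text
t 17.3 pos [0.524  0.1855 0.2485] yaw 99.59336816580142 tilt [-0.004  -0.0093 -0.9999] F [-0.2062  0.4876  0.3505]
TCP in plate -0.009454333799051046 0.12254812137895119
the job is handed in; nothing more can be done
None
```

The small orange roller is lying on the weigh plate, and I handed the job in at 17.3 s of the 61 s allowed. I rolled it about 175 mm along the deck in five fingertip strokes on its top, with both fingers along its axis.

**Final position:** my last pictures put its middle about 0–7 mm from the plate's middle line (limit 21.5 mm). Along the plate it is about 8–16 mm off centre (limit 34 mm).
- **End points:** the trained networks placed the two ends 1–15 mm off the middle line. The top and scene cameras differed by up to about 10 mm.
- **Cylinder fit:** a model fitted to the top view gave about 0.6 mm off the middle line and 0.8° of skew. Its outline sat a few millimetres off the picture in both views, and a first version of the fit failed.

**Other conditions:**
- **Force and height:** the highest force I saw at the end of a move was about 41 N at the wrist. The grasp point stayed about 125 mm above the table during contact.
- **Seam:** it was out of sight in the last pictures. The rolling distance implies about 3.9 rad of turn, past the 1.8 rad needed.
- **Stillness:** I did not measure the roller's speed. It showed no movement between the last pictures.
- **Other things:** the arm was clear of everything at hand-in. I checked by eye that the valve and tin had not moved, and the arm never went near the other things, though I did not re-measure them.

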